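# Hang the ear defenders under the dust cover

### The job

Hang the orange ear defenders beside the blue pair on the rail of the white station, which is open at one end, so that the headband straddles the rail with one cup on each side; set the band gently down on the rail before you let go, and leave them hanging there by themselves. Then fold the clear dust cover down over both pairs until it is level, and leave it there. Do not lower the cover before the pair hangs, do not knock the blue pair off or shove it along, and leave the jar, wash bottle and flask where they stand.

Things in the scene. Friction and masses are not known exactly. Their poses are not given: they have to be found in the camera images.
- orange_muffs: Loose rigid orange ear defenders, 0.17-0.31 kg, standing on two cups, band arching up. Origin: underside, midway between the cups; z up, x cup to cup, y across the band. Black band: half circle in the xz plane, 22 mm wide (y), 6 thick, mean radius 67 about a point 81 mm above the origin. Cups: 62 mm wide (y), 76 high, from x = 38 to 84 mm each side, 76 mm gap between. Total height 151 mm.
- orange_muffs_crown (a point): Middle of the underside of the orange band at its crown, 145 mm above the origin: this comes to rest on top of the rail. The band can be pinched across its 22 mm width anywhere on the arch; fingers reaching far through it at the crown would meet the rail, at the shoulders (40 degrees down the arch) they clear it.
- blue_muffs: Loose blue ear defenders, same shape and frame, hanging on the inner half of the rail; they must stay hanging there.
- rail: Fixed steel rail: a horizontal bar 16 mm in diameter along this y axis, its axis 180 mm above this origin (which lies 0 to 18 mm above the bench). Carried by one post 20 mm thick at y = -150 mm; free end at y = +148 mm with a black end disc 26 mm in diameter, 8 mm thick. x points away from the robot.
- rail_free (a point): Point on the rail's axis in the middle of its free stretch, 50 mm towards the free end from rail's origin, 120 to 136 mm from the blue pair's centre. Axes as rail. The orange crown belongs here, up to 70 mm either way along the rail as the blue pair allows; hung, it lies 8 mm above this point.
- station: Fixed white stand. Base plate 20 mm thick, x -120 to +150 mm, y -170 to +170 mm; origin on the bench below the rail's middle, axes parallel to the rail's. Two rear posts 16 mm thick at x = +130, y = -145 and +145 mm, 250 mm high, carry the cover's hinge. Front and free end are open.
- cover (a joint): Dust cover angle, rad: 0 level, positive = front lip raised; starts 0.38 to 0.5, travels -0.5 to 0.7, no stop at level. Stiff hinge: stays where left; 2 to 4 N down on the lip moves it. Clear panel in a white frame, 200 mm hinge to front edge, 322 wide, 4 to 10 thick, blue lip strip 20 deep at the front. It overhangs the rail: a gripper pointing straight down at the hung pair would hit it.
- cover_lip (a point): Middle of the top face of the blue lip strip, 190 mm from the hinge and 5 mm above the panel's midplane. Press down here with closed fingers.
- cover_hinge (a point): Middle of the cover's hinge line, 250 mm above the bench and 130 mm behind the rail; the line is parallel to the rail, the cover extends from it towards the robot.
- jar: Amber jar, 58 mm in diameter, 85 mm high, loose, bystander near the orange pair (they trade places). Origin at the centre of its underside; likewise for the next two.
- wash_bottle: White wash bottle, 60 mm in diameter, 160 mm high, loose bystander.
- flask: Conical glass flask, 72 mm in diameter, 105 mm high, loose bystander.
- blue_muffs_crown (a point): Middle of the underside of the blue pair's band at the crown, resting on the rail.
Things that resemble listed ones, but are neither listed nor needed, are in the scene too. Leave any red or turquoise look-alike of the orange_muffs alone.

How it is judged:
By the outcome, as a careful person would: the job done as asked, in the order asked, and still so for the second after the job is handed in, with the robot touching nothing.
It also fails if it takes over 48 s, if anything falls off the work surface, if the arm or the gripper's body presses on something with over 40 N, if the wrist force passes 120 N, or if a joint passes its speed limit or range.

### The arm

A 6-joint arm with a two-finger parallel gripper is mounted at the origin on the work surface. World frame = base frame: x ahead of the robot, y to its left, z up, the work surface at z = 0. Lengths are in m, angles in rad, forces in N, time in s.
With the tool pointing down it reaches from about 0.35 to 0.775 m from the base axis. Payload 5.5 kg.
Tool frame: the origin (TCP) lies on the centre line of the jaws, within the pads' length; the fingertips stand 22 mm ahead of it and the grasp point (between the pads) lies 3 mm ahead of it (tips_ahead is the z of the fingertips in the tool frame, in m); z points along the fingers, y is the line along which they close (so a half turn about z gives the same grasp; the last joint's range is limited). The gripper opens to 85 mm and grips with 20 to 120 N. Pads are 22 mm wide; open, the fingers measure 114 mm over their backs; the gripper's body (76 mm by 85 mm) begins 54 mm behind the grasp point. The pads swing forward as they close: fully open they stand 13 mm farther back than shut.
Start: joints at [-1.373, 0.313, 0.046, 1.304, 0, 1.431], TCP at [0.191, -0.543, 0.253] pointing down, gripper open.
Joint ranges: [-2.76, 2.76], [-0.86, 1.69], [-1.03, 1.26], [-2.2, 2.34], [-1.47, 1.5], [-3.14, 3.14]. Speed limits (rad/s): [2.57, 2.57, 3.14, 3.14, 3.14, 3.14].

### API

Orientations are given as a unit quaternion [x, y, z, w].
In Python, from plant import * gives the robot as it stands.
- The arm moves only by the tool apply_moves, never from a script. Its argument "commands" is text: rows parted by semicolons, each of 7 numbers parted by spaces: the shift along the tool's x, y, z scaled (see below), then the turn, a rotation vector about the tool's x, y, z scaled (see below), then the opening, from 0 (shut) to 1 (fully open). In form: tx ty tz ax ay az claw; .... A call has 1 to 20 rows; each row is the pose to reach, as a shift and turn from the pose commanded when the call began, along the tool's axes at that moment; what a row does not reach only later rows make up. The controller multiplies each number of a shift by 0.25 m and each number of a turn by pi/2 rad. A row lasts 1/8 s, in which the tool goes at most 62.5 mm and 10.7 degrees, less where a joint would pass 70% of its speed; a pose out of reach is approached as far as the arm can. A call with a number of a shift or a turn outside -1 to 1 is refused whole. A call with a gripper value outside its range is refused whole. The fingers move at their own pace and stop on an object; "squeeze" is the grip in N (left out, the last holds). Time passes only in rows, so rows that repeat a pose let the fingers close. It gives the time, the measured TCP pose, the force, the opening and the grip force at its end, in the units of the state.
- sense(): the state, without advancing time (a new reading comes with each control period).
- capture(name): name is "scene" or "top" or "wrist"; returns the picture (400x640x3 uint8, red, green, blue); there is no depth.
- camera_params(name): a dict with "K" (3x3 intrinsics, pixels), "cam_to_world" (4x4, takes a point from camera to world coordinates); the wrist camera has in their place "hand_eye" (4x4, takes a point from camera to tool coordinates, whose origin is the TCP and whose axes are the flange's). Camera axes: x right, y down, z forward; pixel columns grow to the right and rows downward; lengths in m; the calibration is good to about 2 mm. The wrist camera is an equidistant fisheye: a pixel r from the principal point sees the ray r / f radians off the axis. A picture is of the moment at which its call begins: read the wrist's pose just before it. camera_params takes no time and is no camera call.
- sign_off(): hands the job in; it is judged then, once.
Trained networks look in the newest picture that a camera, given by its name, has taken for a name from the list of things; names that differ only in an ending like _2 or _b are one class to them, and where a whole thing is asked for, a point or a joint stands for the part that bears it (a point fixed in the world has none). Each returns a list of dicts, best first, with "conf" (0 to 1); they miss things now and then, are a little off and sometimes report something else, mostly with a low value. They report only what shows in the picture. A call takes as long as a camera call. They do not tell look-alikes from the thing itself.
- look_for(camera, query): "at" ([x, y, z] in m, in world coordinates, good to about 4 mm: the middle of the surface that is visible of it).
- silhouettes(camera, query): "pixels" (400x640 bool, what is visible of it).
The state is a dict: "clock": time; "joint_pos": joint angles; "joint_vel": joint speeds; "effort": joint torques, N m; "position": TCP position; "ee_rot": TCP orientation; "ft_force": force on the tool from outside, world axes, zero at the start; "moment": the same for the moment, N m; "grip_width": opening from 0.0 (shut) to 1.0 (fully open); "grip_force": force on a finger pad.
Only numpy, scipy, OpenCV 4.12 (cv2) and the standard library are available. Lean on these libraries where they do the work, as an engineer would, in place of code of your own. Each camera call takes 0.05 s, during which the arm holds its last target. There are 200 camera calls.

## Working session

There is one attempt and no reset: what is moved stays moved. The work goes in short steps, Python scripts to look and compute and a tool call to move; the robot and the scene stay as the last step left them, time stands still between calls to the robot, and variables do not carry over. Pictures are saved under pics/ and viewed, at most 10 in all, crops included, and the job is handed in when it is done.

Besides the shell and the picture viewer there is one more tool, called by a JSON object that holds its "method" and its "body", one argument or row to a line. apply_moves: Moves the arm, as the interface text tells. Shifts and turns lie within -1 to 1; 1 stands for 0.25 m of shift or pi/2 rad of turn. Its arguments: {"type":"object","properties":{"commands":{"type":"string"},"squeeze":{"type":"number"}},"required":["commands"]}

```bash
mkdir -p pics; ls
python3 - <<'E'
from plant import *
import cv2, numpy as np
s=sense(); print(s)
for c in ["scene","top"]:
    im=capture(c); cv2.imwrite(f"pics/{c}0.png",im[:,:,::-1])
    p=camera_params(c); print(c,np.round(p["K"],1).tolist(),np.round(p["cam_to_world"],3).tolist())
    for q in ["orange_muffs","blue_muffs","rail","station","cover","cover_lip","jar","wash_bottle","flask","orange_muffs_crown","blue_muffs_crown","rail_free","cover_hinge"]:
        try: print(c,q,[(round(d["conf"],2),np.round(d["at"],3).tolist()) for d in look_for(c,q)])
        except Exception as e: print(q,e)
print(camera_params("wrist"))
print(sense()["clock"])
E
```

```text
pics
{'clock': 0.0, 'joint_pos': array([-1.37259997e+00,  3.13996786e-01,  4.49911402e-02,  1.30360700e+00,
       -3.05107967e-05,  1.43117217e+00]), 'joint_vel': array([ 0.00110669,  0.00011258,  0.00101652, -0.00056257, -0.00059615,
       -0.0004904 ]), 'effort': array([ 1.59667916e-04, -4.80630863e+01,  2.98530650e+01,  1.97188620e-02,
       -2.35193093e-04, -5.77546501e-06]), 'position': array([ 0.19044948, -0.54204617,  0.25241587]), 'ee_rot': array([ 9.85768138e-01,  1.68108157e-01, -4.18414283e-05, -9.07321008e-04]), 'ft_force': array([-0.77212966, -0.59482576,  0.05229289]), 'moment': array([0.03483913, 0.00060705, 0.01067568]), 'grip_force': 0.0, 'grip_width': 1.0013851397403457}
scene [[438.3, 0.0, 317.9], [0.0, 438.3, 198.0], [0.0, 0.0, 1.0]] [[0.538, 0.523, -0.66, 1.302], [0.842, -0.319, 0.434, -0.394], [0.016, -0.79, -0.613, 0.856], [0.0, 0.0, 0.0, 1.0]]
scene orange_muffs [(0.88, [0.397, 0.453, 0.067]), (0.81, [0.582, 0.15, 0.066]), (0.62, [0.38, 0.086, 0.071]), (0.45, [0.661, -0.333, 0.106])]
scene blue_muffs [(0.97, [0.66, -0.33, 0.107])]
scene rail [(0.66, [0.576,
[... 1348 characters left out ...]
, (0.72, [0.341, 0.044, 0.077]), (0.6, [0.59, -0.232, 0.27])]
top blue_muffs_crown [(0.91, [0.513, -0.307, 0.114])]
top rail_free []
top cover_hinge [(0.66, [0.615, -0.249, 0.296])]
{'K': array([[309.70691629,   0.        , 315.20879116],
       [  0.        , 309.70691629, 200.65435671],
       [  0.        ,   0.        ,   1.        ]]), 'hand_eye': array([[-7.51825521e-04, -9.51190448e-01, -3.08603574e-01,
         7.92335849e-02],
       [ 9.99999716e-01, -6.97368959e-04, -2.86758228e-04,
         9.86349622e-04],
       [ 5.75511342e-05, -3.08603702e-01,  9.51190702e-01,
        -1.21709211e-01],
       [ 0.00000000e+00,  0.00000000e+00,  0.00000000e+00,
         1.00000000e+00]])}
1.4
```

View pics/scene0.png

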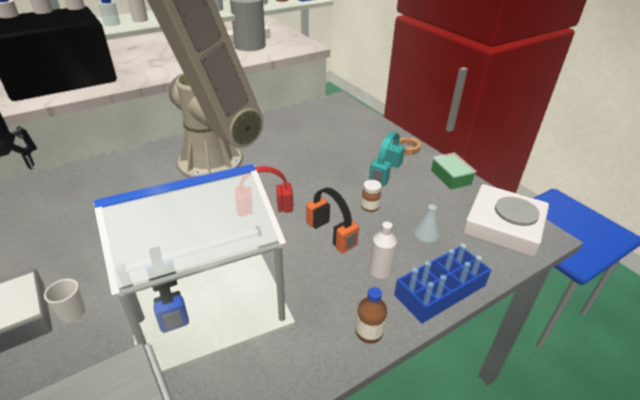

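View pics/top0.png

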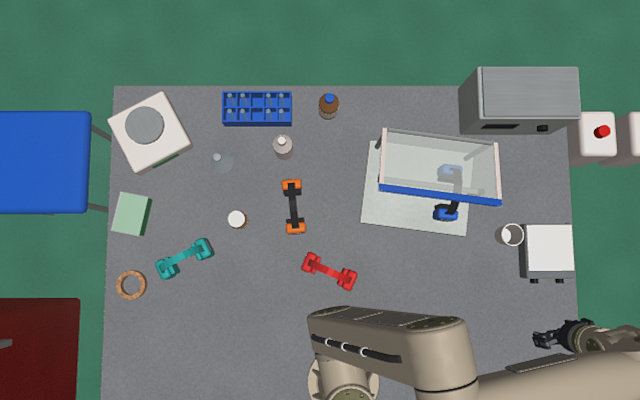

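```bash
cat > h.py <<'E'
import numpy as np, cv2
from plant import *
from scipy.spatial.transform import Rotation as R
def proj(c,P):
    p=camera_params(c); T=np.linalg.inv(p["cam_to_world"]); q=T[:3,:3]@np.array(P,float)+T[:3,3]; u=p["K"]@q; return np.round(u[:2]/u[2],1)
def ray(c,uv):
    p=camera_params(c); d=np.linalg.inv(p["K"])@np.array([*uv,1.]); T=p["cam_to_world"]; d=T[:3,:3]@d; return T[:3,3],d/np.linalg.norm(d)
def tri(uv1,uv2,c1="scene",c2="top"):
    a,u=ray(c1,uv1); b,v=ray(c2,uv2)
    s=np.linalg.lstsq(np.stack([u,-v],1),b-a,rcond=None)[0]; p=a+s[0]*u; q=b+s[1]*v
    return np.round((p+q)/2,4),np.round(np.linalg.norm(p-q),4)
E
python3 - <<'E'
from h import *
s=sense()
for c in ["scene","top"]:
    print(c,proj(c,s["position"]),[proj(c,(0,0,z)).tolist() for z in (0,.1)])
    for q,at in [("orange",[0.582,.15,.066]),("o2",[.534,.15,.075])]: print(q,proj(c,at))
print("sc/top orange",tri((333,222),(293,206)))
print("jar lid",tri((372,184),(237,219)),"bottle tip",tri((386,228),(282,140)),"brown cap",tri((375,295),(328,97)))
print("lip ends",tri((97,205),(501,203)),tri((253,171),(379,189)), "hinge", tri((281,244),(384,131)),tri((112,290),(497,147)))
print("red",tri((265,172),(330,271)))
E
python3 - <<'E'
import cv2
a=cv2.imread('pics/scene0.png');b=cv2.imread('pics/top0.png')
x=cv2.resize(a[140:350,80:400],(800,525),interpolation=cv2.INTER_CUBIC);cv2.imwrite('pics/c1.png',x)
x=cv2.resize(b[80:300,220:520],(800,587),interpolation=cv2.INTER_CUBIC);cv2.imwrite('pics/c2.png',x)
E
```

```text
scene [  8.6 173.5] [[210.0, 161.1], [206.0, 136.4]]
orange [339.1 225. ]
o2 [329.4 212.9]
top [551.2 329. ] [[342.1, 380.5], [344.3, 389.2]]
orange [293.3 192.3]
o2 [293.2 207.4]
sc/top orange (array([0.5427, 0.1539, 0.0458]), np.float64(0.0059))
jar lid (array([0.4996, 0.3224, 0.0878]), np.float64(0.0056)) bottle tip (array([0.7281, 0.1813, 0.1515]), np.float64(0.001)) brown cap (array([0.865 , 0.0423, 0.1321]), np.float64(0.001))
lip ends (array([ 0.5218, -0.3935,  0.3223]), np.float64(0.0063)) (array([ 0.5605, -0.0802,  0.3128]), np.float64(0.0032)) hinge (array([ 0.7319, -0.107 ,  0.2461]), np.float64(0.0026)) (array([ 0.6844, -0.418 ,  0.2527]), np.float64(0.0036))
red (array([0.3444, 0.0452, 0.139 ]), np.float64(0.0097))
```

View pics/c1.png

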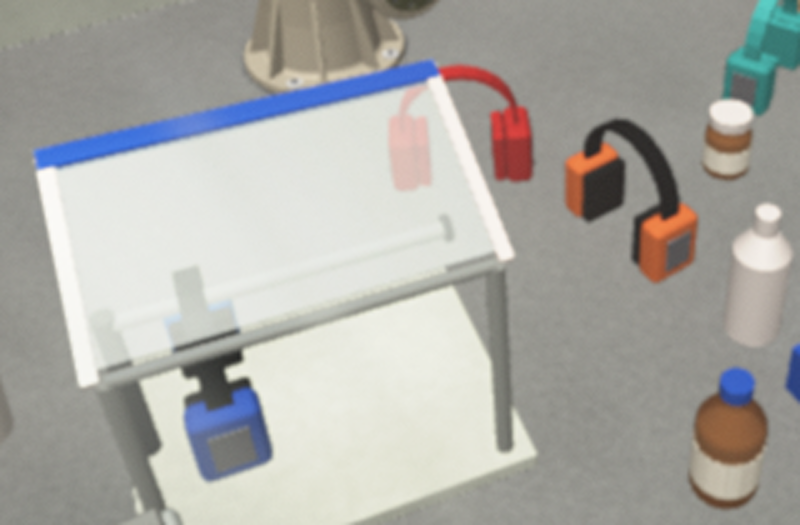

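View pics/c2.png

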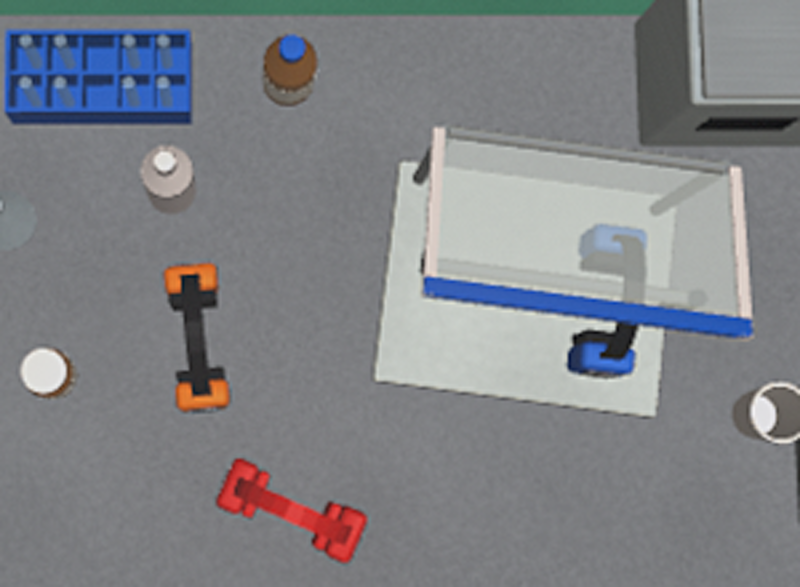

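The orange pair with black band is at scene (333,222) / top (293,206). The red pair, scene (265,190) / top (330,271), and the turquoise pair, scene (385,158) / top (185,258), are look-alikes. The crops confirm it: orange cups at c2 (191,280) and (203,395). The cover lip is raised, and blue hangs on the post half of the rail.

```bash
cat > fit.py <<'E'
from h import *
from scipy.optimize import least_squares, minimize
def muff_parts():
    parts=[]
    for s in (-1,1):
        parts.append(np.array([[s*x,y,z] for x in (.038,.084) for y in (-.031,.031) for z in (0,.076)]))
    t=np.linspace(-np.pi/2,np.pi/2,15)
    for a,b in zip(t[:-1],t[1:]):
        parts.append(np.array([[r*np.sin(q),y,.081+r*np.cos(q)] for q in (a,b) for r in (.064,.070) for y in (-.011,.011)]))
    return parts
PARTS=muff_parts()
def render(c,Rm,t,S=4):
    p=camera_params(c); T=np.linalg.inv(p["cam_to_world"]); m=np.zeros((400*S,640*S),np.uint8)
    for P in PARTS:
        w=P@Rm.T+t; q=w@T[:3,:3].T+T[:3,3]; u=q@p["K"].T; u=(u[:,:2]/u[:,2:]+.5)*S
        cv2.fillConvexPoly(m,cv2.convexHull(u.astype(np.float32)).round().astype(np.int32),1)
    return cv2.resize(m.astype(np.float32),(640,400),interpolation=cv2.INTER_AREA)
def iou(m,s): return np.minimum(m,s).sum()/np.maximum(m,s).sum()
# station: x,y,yaw,cover angle,rail dz
def st(p,P):
    c,s=np.cos(p[2]),np.sin(p[2]); return np.array([p[0]+c*P[0]-s*P[1],p[1]+s*P[0]+c*P[1],P[2]])
def cov(p,r,y,n): 
    a=p[3]; return [.13-r*np.cos(a)+n*np.sin(a),y,.25+r*np.sin(a)+n*np.cos(a)]
E
python3 - <<'E'
from fit import *
obs=[("top",(370,141.1),"P",(.15,.17,.02)),("top",(360.6,222.9),"P",(-.12,.17,.02)),("top",(466.4,235.6),"P",(-.12,-.17,.02)),("scene",(294,322),"P",(.15,.17,.02)),
("top",(379,190.6),"C",(.2,.161,.0)),("top",(502,205.6),"C",(.2,-.161,.0)),("scene",(95.2,201.2),"C",(.2,-.161,.005)),("scene",(253.2,165.2),"C",(.2,.161,.005)),
("scene",(258.8,231.2),"R",(0,.15,.18)),("top",(379,179.4),"R",(0,.15,.18))]
def res(p):
    o=[]
    for c,uv,k,a in obs:
        P=a if k=="P" else cov(p,*a) if k=="C" else (a[0],a[1],a[2]+p[4]); o.append(proj(c,st(p,P))-uv)
    return np.concatenate(o)
f=least_squares(res,[.58,-.26,-.1,.44,.01],diff_step=1e-3,loss="soft_l1"); p=f.x; print(np.round(p,4)); print(np.round(res(p).reshape(-1,2),1).tolist())
sil={}
for c in ("top","scene"):
    capture(c); L=silhouettes(c,"orange_muffs")
    print(c,[(round(d["conf"],2),np.round(np.argwhere(d["pixels"]).mean(0)).tolist(),int(d["pixels"].sum())) for d in L])
    for d in L:
        m=np.argwhere(d["pixels"]).mean(0)[::-1]
        if np.hypot(*(m-((293,206) if c=="top" else (333,222))))<20: sil[c]=d["pixels"].astype(np.float32)
def cost(v): return -sum(iou(render(c,R.from_euler("z",v[2]).as_matrix(),np.array([v[0],v[1],0])),s) for c,s in sil.items())
best=minimize(cost,[.54,.15,.1],method="Nelder-Mead",options=dict(initial_simplex=[[.54,.15,.1],[.56,.15,.1],[.54,.17,.1],[.54,.15,-.1]],maxiter=150))
print("orange",np.round(best.x,4),best.fun,len(sil))
for c,s in sil.items(): print(c,iou(render(c,R.from_euler("z",best.x[2]).as_matrix(),np.array([best.x[0],best.x[1],0])),s))
np.save("st.npy",p); np.save("or.npy",best.x)
E
```

```text
[ 0.5895 -0.2443 -0.1093  0.3804  0.01  ]
[[-1.6, -0.9], [-0.1, 0.1], [0.3, -1.3], [1.1, -2.2], [-0.7, 1.0], [-0.1, -0.9], [-4.1, 0.8], [-2.1, -2.1], [0.3, -4.0], [-1.6, -0.8]]
top [(0.69, [258.0, 184.0], 862), (0.65, [206.0, 294.0], 771), (0.63, [271.0, 329.0], 816), (0.24, [179.0, 428.0], 11760)]
scene [(0.93, [220.0, 333.0], 1645), (0.58, [159.0, 387.0], 1009), (0.56, [225.0, 183.0], 14801), (0.49, [307.0, 136.0], 217)]
orange [0.5391 0.1498 0.107 ] -1.7137720584869385 2
top 0.87993944
scene 0.8338326
```

```bash
sed -i 's/return np.round(u\[:2\]\/u\[2\],1)/return u[:2]\/u[2]/' h.py
python3 - <<'E'
from fit import *
obs=[("top",(370,141.1),"P",(.15,.17,.02)),("top",(360.6,222.9),"P",(-.12,.17,.02)),("top",(466.4,235.6),"P",(-.12,-.17,.02)),("scene",(294,322),"P",(.15,.17,.02)),
("top",(379,190.6),"C",(.2,.161,.0)),("top",(502,205.6),"C",(.2,-.161,.0)),("scene",(95.2,201.2),"C",(.2,-.161,.005)),("scene",(253.2,165.2),"C",(.2,.161,.005)),
("scene",(258.8,231.2),"R",(0,.152,.18)),("top",(379,179.4),"R",(0,.152,.18))]
def res(p):
    o=[]
    for c,uv,k,a in obs:
        P=a if k=="P" else cov(p,*a) if k=="C" else (a[0],a[1],a[2]+p[4]); o.append(proj(c,st(p,P))-uv)
    return np.concatenate(o)
f=least_squares(res,[.58,-.26,-.1,.44,.01],loss="soft_l1"); p=f.x; print(np.round(p,4)); print(np.round(res(p).reshape(-1,2),1).tolist())
np.save("st.npy",p)
print("free",st(p,(0,.05,.18+p[4])),"hinge",tri((281,244),(384,131))[0],st(p,(.13,.155,.25)),"lip",st(p,cov(p,.19,0,.005)))
# move plan: pre-grasp
o=np.load("or.npy"); psi=o[2]; s40,c40=np.sin(np.radians(40)),np.cos(np.radians(40))
def tool(yaw):
    e=np.array([np.cos(yaw),np.sin(yaw),0]); z=s40*e-c40*np.array([0,0,1]); y=np.array([-np.sin(yaw),np.cos(yaw),0]); return np.stack([np.cross(y,z),y,z],1)
Rg=tool(psi); g=np.array([o[0],o[1],0])+R.from_euler("z",psi).as_matrix()@np.array([-.067*s40,0,.081+.067*c40]); tcp=g-.003*Rg[:,2]
S=sense(); R0=R.from_quat(S["ee_rot"]).as_matrix()
print("grasp tcp",tcp,"rotvec rel/(pi/2)",R.from_matrix(R0.T@Rg).as_rotvec()/(np.pi/2),"tool R0",R0.round(3).tolist())
pre=tcp-.09*Rg[:,2]; print("pre",pre,"shift",R0.T@(pre-S["position"])/.25)
# alt tool down
E
```

```text
[ 5.888e-01 -2.460e-01 -1.286e-01  3.718e-01 -1.000e-04]
[[-0.1, -1.6], [-0.2, -0.8], [0.1, -0.2], [-0.3, -0.6], [-0.4, 0.3], [-0.2, 0.8], [-4.5, 0.3], [-2.1, -1.0], [1.1, -0.1], [-2.0, -1.2]]
free [ 0.59523178 -0.19640717  0.17989165] hinge [ 0.7319 -0.107   0.2461] [ 0.73762349 -0.10894517  0.25      ] lip [ 0.54399087 -0.24019766  0.32368306]
grasp tcp [0.4943807  0.14494511 0.13462311] rotvec rel/(pi/2) [-0.63633478 -0.07367724 -1.74828097] tool R0 [[0.943, 0.331, 0.0], [0.331, -0.943, -0.0], [-0.0, 0.0, -1.0]]
pre [0.43686062 0.13876722 0.20356711] shift [ 1.83274106 -2.24476798  0.19873717]
```

{"method": "apply_moves", "body": {
  "commands": "0.35 -0.4 -0.5 0 0 -0.4 0.6; 0.71 -0.81 -0.6 0 0 -0.9 0.6; 0.71 -0.81 -0.6 0 0 -0.9 0.6; 0.71 -0.81 -0.6 0 0 -0.9 0.6; 0.71 -0.81 -0.6 0 0 -0.9 0.6; 0.71 -0.81 -0.6 0 0 -0.9 0.6; 0.71 -0.81 -0.6 0 0 -0.9 0.6; 0.71 -0.81 -0.6 0 0 -0.9 0.6",
  "squeeze": 60
}}

```text
clock: 2.6
position: [0.2911, -0.2923, 0.4036]
ee_rot: [0.639, 0.77, -0.0, 0.0]
ft_force: [-0.3, 0.9, 0.0]
grip_width: 0.6
grip_force: 0.0
```

```bash
cat > plan.py <<'E'
from fit import *
def tool(yaw,down=50):
    a=np.radians(down); e=np.array([np.cos(yaw),np.sin(yaw),0]); z=np.cos(a)*e-np.sin(a)*np.array([0,0,1]); y=np.array([-np.sin(yaw),np.cos(yaw),0]); return np.stack([np.cross(y,z),y,z],1)
def show(tag,tcp,Rg):
    S=sense(); R0=R.from_quat(S["ee_rot"]).as_matrix()
    print(tag,"tcp",np.round(tcp,4),"cmd",np.round(R0.T@(tcp-S["position"])/.25,3),np.round(R.from_matrix(R0.T@Rg).as_rotvec()/(np.pi/2),3))
def grasp(x,y,psi,z0=0,back=0.):
    Rg=tool(psi); g=np.array([x,y,z0])+R.from_euler("z",psi).as_matrix()@np.array([-.067*np.sin(np.radians(40)),0,.081+.067*np.cos(np.radians(40))])
    return g-(.003+back)*Rg[:,2],Rg
E
python3 - <<'E'
from plan import *
S=sense(); print(S["clock"],S["position"],S["joint_pos"],S["ee_rot"])
o=np.load("or.npy"); show("pre",*grasp(*o,back=.09)); show("g",*grasp(*o))
E
```

```text
2.6 [ 0.29107903 -0.29234114  0.40363676] [-9.82677318e-01 -5.51935320e-03  3.13197283e-02  1.60667783e+00
 -5.89726308e-05  4.02606909e-01] [ 6.38572615e-01  7.69561424e-01 -1.65181982e-04  4.50360037e-04]
pre tcp [0.4369 0.1388 0.2036] cmd [1.588 0.891 0.799] [-0.331 -0.357 -0.908]
g tcp [0.4944 0.1449 0.1346] cmd [1.57  1.122 1.075] [-0.331 -0.357 -0.908]
```

{"method": "apply_moves", "body": {
  "commands": "1 0.5 0.3 -0.331 -0.357 -0.908 0.6; 1 0.5 0.3 -0.331 -0.357 -0.908 0.6; 1 0.5 0.3 -0.331 -0.357 -0.908 0.6; 1 0.5 0.3 -0.331 -0.357 -0.908 0.6; 1 0.5 0.3 -0.331 -0.357 -0.908 0.6; 1 0.5 0.3 -0.331 -0.357 -0.908 0.6; 1 0.5 0.3 -0.331 -0.357 -0.908 0.6; 1 0.5 0.3 -0.331 -0.357 -0.908 0.6; 1 0.5 0.3 -0.331 -0.357 -0.908 0.6; 1 0.5 0.3 -0.331 -0.357 -0.908 0.6"
}}

```text
clock: 3.85
position: [0.3683, -0.025, 0.3279]
ee_rot: [-0.046, 0.939, 0.017, 0.341]
ft_force: [0.7, 0.2, -0.2]
grip_width: 0.602
grip_force: 0.0
```

Run:
```python
from plan import *
S=sense(); print(S["clock"],S["position"],S["joint_pos"])
o=np.load("or.npy"); show("pre",*grasp(*o,back=.09)); show("g",*grasp(*o))
```

```text
3.85 [ 0.3683239  -0.02498515  0.32790458] [-0.64320002 -0.6377922  -0.74629859  0.9093463   0.44962308 -0.61126587]
pre tcp [0.4369 0.1388 0.2036] cmd [0.062 0.624 0.598] [-0.003 -0.    -0.005]
g tcp [0.4944 0.1449 0.1346] cmd [0.062 0.626 0.958] [-0.003 -0.    -0.005]
```

{"method": "apply_moves", "body": {
  "commands": "0.06 0.4 0.1 0 0 0 0.6; 0.06 0.62 0.4 0 0 0 0.6; 0.06 0.62 0.6 0 0 0 0.6; 0.06 0.62 0.6 0 0 0 0.6; 0.06 0.62 0.6 0 0 0 0.6; 0.06 0.62 0.6 0 0 0 0.6"
}}

```text
clock: 4.6
position: [0.4374, 0.1394, 0.2037]
ee_rot: [-0.048, 0.939, 0.018, 0.341]
ft_force: [0.1, 0.7, 0.0]
grip_width: 0.601
grip_force: 0.0
```

```bash
cat >> plan.py <<'E'
def wproj(P,S):
    p=camera_params("wrist"); H=np.eye(4); H[:3,:3]=R.from_quat(S["ee_rot"]).as_matrix(); H[:3,3]=S["position"]
    q=np.linalg.inv(H@p["hand_eye"])@np.r_[P,1]; q=q[:3]; th=np.arctan2(np.hypot(q[0],q[1]),q[2]); f=p["K"][0,0]
    return p["K"][:2,2]+f*th*q[:2]/np.hypot(q[0],q[1])
def overlay(im,Rm,t,S,col=(0,255,0)):
    for P in PARTS:
        u=np.array([wproj(w,S) for w in P@Rm.T+t])
        cv2.polylines(im,[cv2.convexHull((u*1).astype(np.float32)).round().astype(np.int32)],True,col,1)
E
python3 - <<'E'
from plan import *
S=sense(); im=capture("wrist")[:,:,::-1].copy(); print(S["clock"],S["position"],S["joint_pos"])
o=np.load("or.npy"); show("g",*grasp(*o))
overlay(im,R.from_euler("z",o[2]).as_matrix(),np.array([o[0],o[1],0]),S)
cv2.imwrite("pics/w1.png",im)
E
```

```text
4.6 [0.43735847 0.13936879 0.20374585] [ 0.15217947 -0.35330006 -0.97882193  0.24924874 -0.03071035  0.03838869]
g tcp [0.4944 0.1449 0.1346] cmd [0.008 0.002 0.362] [-0.002  0.001 -0.003]
```

View pics/w1.png

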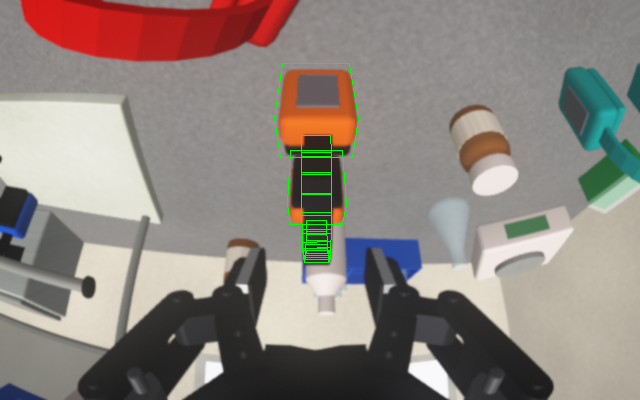

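The overlay of the fitted model (green) matches the orange pair at (318,150). The jaws at (315,280) straddle the band and the path is clear.

{"method": "apply_moves", "body": {
  "commands": "0.008 0.002 0.12 0 0 0 0.6; 0.008 0.002 0.25 0 0 0 0.6; 0.008 0.002 0.33 0 0 0 0.6; 0.008 0.002 0.362 0 0 0 0.6; 0.008 0.002 0.362 0 0 0 0.6; 0.008 0.002 0.362 0 0 0 0; 0.008 0.002 0.362 0 0 0 0; 0.008 0.002 0.362 0 0 0 0; 0.008 0.002 0.362 0 0 0 0; 0.008 0.002 0.362 0 0 0 0",
  "squeeze": 60
}}

```text
clock: 5.9
position: [0.4941, 0.1456, 0.1344]
ee_rot: [-0.048, 0.938, 0.018, 0.343]
ft_force: [-6.3, 1.3, 7.7]
grip_width: 0.239
grip_force: 58.8
```

Run:
```python
from plan import *
S=sense(); im=capture("wrist")[:,:,::-1].copy(); print(S["clock"],S["position"],S["joint_pos"],S["grip_width"],S["grip_force"],S["ft_force"])
cv2.imwrite("pics/w2.png",im)
o=np.load("or.npy"); p=np.load("st.npy")
# muff pose in tool frame as nominal
H=np.eye(4);H[:3,:3]=R.from_quat(S["ee_rot"]).as_matrix();H[:3,3]=S["position"]
M=np.eye(4);M[:3,:3]=R.from_euler("z",o[2]).as_matrix();M[:2,3]=o[:2]
np.save("TM.npy",np.linalg.inv(H)@M)
def via(tag,yst,dz,dx=0):
    W=np.eye(4); W[:3,:3]=R.from_euler("z",p[2]).as_matrix(); W[:3,3]=st(p,(dx,yst,.18+.008-.145+dz)); Q=W@np.linalg.inv(np.load("TM.npy")); show(tag,Q[:3,3],Q[:3,:3])
via("outside",.26,.05); via("above",.05,.03); via("hung",.05,0)
```

```text
5.9 [0.49414059 0.14560279 0.13444476] [ 0.14459157 -0.0953163  -1.02413208 -0.05791754 -0.02558317  0.03230038] 0.238913720554618 58.84809283150389 [-6.26920998  1.33143891  7.74467797]
outside tcp [0.5775 0.0183 0.2274] cmd [-0.454 -0.541 -0.105] [ 0.097 -0.     0.115]
above tcp [ 0.5505 -0.1899  0.2074] cmd [-0.255 -1.358 -0.169] [ 0.097 -0.     0.115]
hung tcp [ 0.5505 -0.1899  0.1774] cmd [-0.178 -1.358 -0.078] [ 0.097 -0.     0.115]
```

{"method": "apply_moves", "body": {
  "commands": "-0.04 0 -0.03 0 0 0 0; -0.1 -0.02 -0.06 0 0 0 0; -0.2 -0.1 -0.1 0 0 0 0; -0.3 -0.2 -0.1 0 0 0 0; -0.45 -0.3 -0.1 0.04 0 0.05 0; -0.45 -0.4 -0.1 0.08 0 0.08 0; -0.45 -0.54 -0.1 0.097 0 0.115 0; -0.45 -0.54 -0.1 0.097 0 0.115 0; -0.45 -0.54 -0.1 0.097 0 0.115 0"
}}

```text
clock: 7.08
position: [0.5766, 0.0182, 0.2236]
ee_rot: [0.063, 0.938, -0.023, 0.34]
ft_force: [0.0, -0.3, -1.4]
grip_width: 0.238
grip_force: 59.2
```

Run:
```python
from plan import *
S=sense(); print(S["clock"],S["position"],S["joint_pos"].round(3),S["grip_width"],S["ft_force"])
imw=capture("wrist")[:,:,::-1].copy(); im=capture("scene")[:,:,::-1].copy(); it=capture("top")[:,:,::-1].copy()
cv2.imwrite("pics/wr.png",imw);cv2.imwrite("pics/sr.png",im);cv2.imwrite("pics/tr.png",it)
p=np.load("st.npy")
q=np.array([-0.048,.939,.018,.341]); S1=dict(position=np.array([0.43735847,0.13936879,0.20374585]),ee_rot=q/np.linalg.norm(q))
for h in (0,.009,.018):
    P=st(p,(0,.152,.18+h)); print(h,"w1",wproj(P,S1),"sc",proj("scene",P),"top",proj("top",P),"w now",wproj(P,S))
# tile of crops: wrist (disc region) , scene
P=st(p,(0,.1,.185)); a=wproj(P,S).round().astype(int); print(a)
def crop(i,c,w,h,k): x=int(np.clip(c[0]-w//2,0,640-w)); y=int(np.clip(c[1]-h//2,0,400-h)); print("crop",x,y,k); return cv2.resize(i[y:y+h,x:x+w],None,fx=k,fy=k,interpolation=cv2.INTER_CUBIC)
A=crop(im,(250,215),200,150,4)
cv2.imwrite("pics/sc.png",A); 
cv2.imwrite("pics/wt.png",np.hstack([cv2.resize(imw,(640,400))]))
```

```text
7.075 [0.57656372 0.01815036 0.22362575] [-0.096 -0.107 -0.758  0.225 -0.024  0.029] 0.2376263321878505 [ 0.03737819 -0.33719101 -1.36616842]
0 w1 [ 92.17336735 285.15995462] sc [259.85038267 231.0926509 ] top [376.97778044 178.23184531] w now [164.60275479 235.40237836]
0.009 w1 [ 90.48573604 292.65702743] sc [259.59449999 228.14910075] top [377.40273231 177.763623  ] w now [161.98995125 246.89146619]
0.018 w1 [ 88.8605437  300.23014201] sc [259.33576952 225.17279106] top [377.83300898 177.28953369] w now [159.4365285  258.73021097]
[108 239]
crop 150 140 4
```

View pics/wr.png

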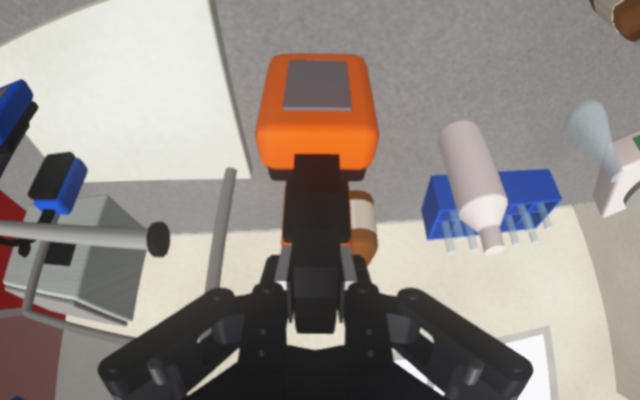

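View pics/sc.png

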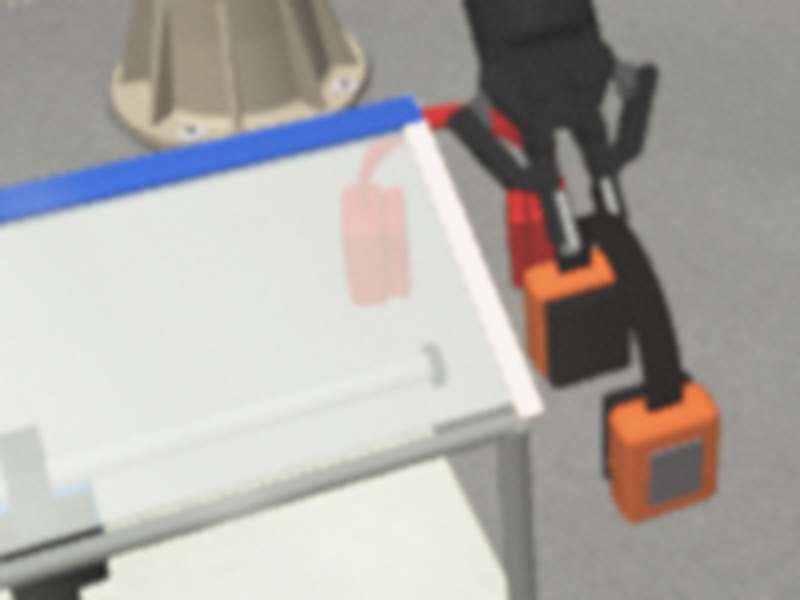

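Run:
```python
from plan import *
S=sense(); p=np.load("st.npy")
q=np.array([-0.048,.939,.018,.341]); S1=dict(position=np.array([0.43735847,0.13936879,0.20374585]),ee_rot=q/np.linalg.norm(q))
def res(P): return np.concatenate([wproj(P,S)-(157,239),wproj(P,S1)-(88,286.5),proj("scene",P)-(258.2,231),proj("top",P)-(379,179.4)])
f=least_squares(res,st(p,(0,.152,.18)),loss="soft_l1"); P=f.x; print("disc",P,np.round(f.fun,1))
d=P-st(p,(0,.152,.18)); c,s=np.cos(p[2]),np.sin(p[2]); print("offset in station x,y,z",c*d[0]+s*d[1],-s*d[0]+c*d[1],d[2])
# rail direction / blue in the wrist
for y in (.1,.05,0): print(y,wproj(st(p,(0,y,.18))+d,S))
H=np.eye(4);H[:3,:3]=R.from_quat(S["ee_rot"]).as_matrix();H[:3,3]=S["position"]; M=H@np.load("TM.npy")
print("muff euler",R.from_matrix(M[:3,:3]).as_euler("zyx"),M[:3,3])
for v in [(-.084,-.031,0),(-.084,.031,0),(-.084,-.031,.076),(-.084,.031,.076),(-.084,0,.0),(0,0,.151)]: print(v,wproj((M@np.r_[v,1])[:3],S).round(1),proj("scene",(M@np.r_[v,1])[:3]).round(1))
w=cv2.imread("pics/wr.png"); g=w.astype(int); o=(g[:,:,2]>150)&(g[:,:,2]-g[:,:,0]>90)&(g[:,:,1]<170); o[:, :240]=0;o[:,400:]=0;o[190:]=0; a=np.argwhere(o); print("orange rows/cols",a.min(0),a.max(0))
for c,f in (("scene","sr"),("top","tr")):
    g=cv2.imread(f"pics/{f}.png").astype(int); o=(g[:,:,2]>170)&(g[:,:,2]-g[:,:,0]>110)&(g[:,:,1]>70)&(g[:,:,1]<150); n,l,stt,ce=cv2.connectedComponentsWithStats(o.astype(np.uint8)); print(c,[(stt[i].tolist(),ce[i].round(1).tolist()) for i in range(1,n) if stt[i,4]>40])
    for sgn in (-1,1): print("  pred cup center",proj(c,(M@np.r_[sgn*.061,0,.076,1])[:3]), proj(c,(M@np.r_[sgn*.084,0,.038,1])[:3]))
```

```text
disc [ 0.60801949 -0.10042025  0.18334285] [ 0.  -0.5 -0.   0.7 -0.5 -0.3 -0.1 -1.2]
offset in station x,y,z 0.0003728694011937279 -0.005165732997244334 0.0033428522458748
0.1 [102.92927874 235.59658708]
0.05 [ 62.24753778 232.7689681 ]
0 [ 30.46764416 230.12997209]
muff euler [-0.129133    0.00325254 -0.00055851] [0.62122589 0.01201267 0.08960467]
(-0.084, -0.031, 0) [266.  46.] [279.3 228.7]
(-0.084, 0.031, 0) [364.1  45.5] [301.1 222.3]
(-0.084, -0.031, 0.076) [247.6 128.2] [278.3 206. ]
(-0.084, 0.031, 0.076) [382.8 127.7] [301.  199.9]
(-0.084, 0, 0.0) [315.1  44.5] [290.3 225.5]
(0, 0, 0.151) [316.  329.8] [303.  198.2]
orange rows/cols [ 54 255] [169 377]
scene [([281, 203, 22, 24, 162], [290.1, 210.1]), ([303, 236, 26, 33, 283], [313.8, 246.9])]
  pred cup center [293.24071046 208.18069926] [290.03942746 214.41560473]
  pred cup center [313.74346964 238.97236515] [317.69955914 257.25465993]
top [([333, 147, 20, 11, 118], [342.2, 151.3])]
  pred cup center [337.02679622 195.17434628] [335.39164751 204.31014473]
  pred cup center [341.99993209 154.19935819] [342.07737814 149.28053029]
```

Run:
```python
from plan import *
p=np.load("st.npy"); p[4]=.0033; np.save("st.npy",p)
def via(tag,yst,dz,dx=0):
    W=np.eye(4); W[:3,:3]=R.from_euler("z",p[2]).as_matrix(); W[:3,3]=st(p,(dx,yst,.18+p[4]+.008-.145+dz)); Q=W@np.linalg.inv(np.load("TM.npy")); show(tag,Q[:3,3],Q[:3,:3])
via("out",.26,.022); via("mid",.15,.022); via("in",.055,.022); via("hung",.055,0)
# body clearance to cover edge at 'in'
W=np.eye(4); W[:3,:3]=R.from_euler("z",p[2]).as_matrix(); W[:3,3]=st(p,(0,.055,.18+p[4]+.008-.145+.022)); Q=W@np.linalg.inv(np.load("TM.npy"))
for y in (0,.05,.1): e=st(p,cov(p,.2,y,-.005)); print("edge in tool",Q[:3,:3].T@(e-Q[:3,3]))
```

```text
out tcp [0.5775 0.0183 0.2027] cmd [ 0.053 -0.001  0.067] [-0.001 -0.002  0.   ]
mid tcp [ 0.5634 -0.0908  0.2027] cmd [ 0.052 -0.441  0.068] [-0.001 -0.002  0.   ]
in tcp [ 0.5512 -0.185   0.2027] cmd [ 0.051 -0.821  0.069] [-0.001 -0.002  0.   ]
hung tcp [ 0.5512 -0.185   0.1807] cmd [ 0.107 -0.821  0.137] [-0.001 -0.002  0.   ]
edge in tool [-0.06453997 -0.05558213 -0.09642461]
edge in tool [-0.06436274 -0.00558249 -0.0964925 ]
edge in tool [-0.06418552  0.04441715 -0.09656039]
```

{"method": "apply_moves", "body": {
  "commands": "0.05 0 0.067 0 0 0 0; 0.05 0 0.067 0 0 0 0; 0.052 -0.15 0.068 0 0 0 0; 0.052 -0.3 0.068 0 0 0 0; 0.052 -0.45 0.068 0 0 0 0; 0.051 -0.6 0.069 0 0 0 0; 0.051 -0.72 0.069 0 0 0 0; 0.051 -0.8 0.069 0 0 0 0; 0.051 -0.82 0.069 0 0 0 0; 0.051 -0.82 0.069 0 0 0 0"
}}

```text
clock: 8.48
position: [0.5515, -0.1853, 0.2034]
ee_rot: [0.063, 0.938, -0.023, 0.341]
ft_force: [0.9, -0.3, -2.0]
grip_width: 0.239
grip_force: 59.4
```

Run:
```python
from plan import *
S=sense(); im=capture("wrist")[:,:,::-1].copy(); print(S["clock"],S["position"],S["ft_force"],S["grip_width"],S["joint_pos"].round(2)); cv2.imwrite("pics/w3.png",im)
p=np.load("st.npy"); ss=capture("scene")[:,:,::-1]; cv2.imwrite("pics/s3.png",ss)
# cover corner movement check vs earlier
a=cv2.imread("pics/sr.png").astype(int); print("lip diff",np.abs(a-ss)[160:240,90:180].mean())
cv2.imwrite("pics/m3.png",np.vstack([cv2.resize(im[60:360],(640,300)),cv2.resize(ss[140:350,80:400],None,fx=1.25,fy=1.25,interpolation=cv2.INTER_CUBIC)[:, :].copy() if 0 else cv2.copyMakeBorder(cv2.resize(ss[150:340,90:330],None,fx=1.55,fy=1.55,interpolation=cv2.INTER_CUBIC),0,0,0,640-372,cv2.BORDER_CONSTANT)]))
```

```text
8.475 [ 0.55145273 -0.18529912  0.20344571] [ 0.90974319 -0.26662438 -2.04702576] 0.23862250436473417 [-0.6  -0.06 -0.76  0.23  0.3  -0.37]
lip diff 2.4941203703703705
```

View pics/m3.png

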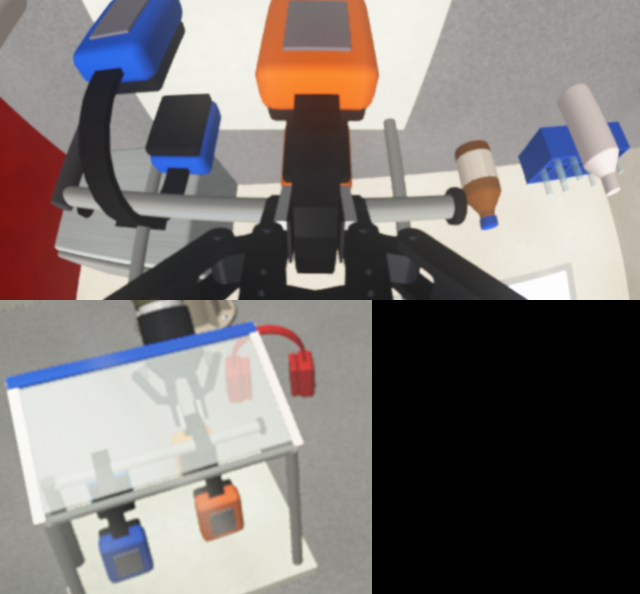

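The wrist view (top) shows the rail at row 210 passing under the orange band, with cups on both sides. Blue at (130,60)/(185,130) is undisturbed. I'll lower gradually.

{"method": "apply_moves", "body": {
  "commands": "0.02 0 0.023 0 0 0 0; 0.036 0 0.043 0 0 0 0; 0.041 0 0.049 0 0 0 0; 0.041 0 0.049 0 0 0 0"
}}

```text
clock: 9.07
position: [0.5512, -0.1852, 0.1866]
ee_rot: [0.063, 0.938, -0.023, 0.341]
ft_force: [-0.1, 0.5, -2.2]
grip_width: 0.241
grip_force: 59.3
```

{"method": "apply_moves", "body": {
  "commands": "0.005 0 0.006 0 0 0 0; 0.01 0 0.012 0 0 0 0; 0.01 0 0.012 0 0 0 0"
}}

```text
clock: 9.45
position: [0.5512, -0.1854, 0.183]
ee_rot: [0.063, 0.938, -0.023, 0.341]
ft_force: [0.1, 0.2, -2.6]
grip_width: 0.243
grip_force: 59.4
```

{"method": "apply_moves", "body": {
  "commands": "0.0025 0 0.003 0 0 0 0; 0.005 0 0.006 0 0 0 0; 0.005 0 0.006 0 0 0 0"
}}

```text
clock: 9.82
position: [0.5513, -0.1854, 0.1812]
ee_rot: [0.063, 0.938, -0.023, 0.341]
ft_force: [-0.2, -0.7, -3.1]
grip_width: 0.239
grip_force: 59.4
```

{"method": "apply_moves", "body": {
  "commands": "0.0025 0 0.003 0 0 0 0; 0.005 0 0.006 0 0 0 0; 0.005 0 0.006 0 0 0 0"
}}

```text
clock: 10.2
position: [0.5514, -0.1855, 0.1793]
ee_rot: [0.063, 0.938, -0.023, 0.341]
ft_force: [0.2, -0.4, -1.7]
grip_width: 0.24
grip_force: 59.4
```

{"method": "apply_moves", "body": {
  "commands": "0.0025 0 0.003 0 0 0 0; 0.005 0 0.006 0 0 0 0; 0.005 0 0.006 0 0 0 0"
}}

```text
clock: 10.58
position: [0.5518, -0.1856, 0.1781]
ee_rot: [0.063, 0.937, -0.023, 0.342]
ft_force: [-3.2, 1.6, 3.2]
grip_width: 0.239
grip_force: 60.0
```

Run:
```python
from plan import *
f=[]
for i in range(4):
    capture("wrist"); f.append(sense()["ft_force"])
print(np.mean(f,0),sense()["position"])
```

```text
[-2.64064483  1.04186564  3.51995633] [ 0.55183147 -0.18563121  0.17807096]
```

{"method": "apply_moves", "body": {
  "commands": "-0.002 0 -0.0025 0 0 0 0; -0.002 0 -0.0025 0 0 0 0; -0.002 0 -0.0025 0 0 0 0.3; -0.002 0 -0.0025 0 0 0 0.4; -0.002 0 -0.0025 0 0 0 0.5; -0.002 0 -0.0025 0 0 0 0.5; -0.002 0 -0.0025 0 0 0 0.5; -0.002 0 -0.0025 0 0 0 0.5; -0.002 0 -0.0025 0 0 0 0.5",
  "squeeze": 20
}}

```text
clock: 11.9
position: [0.5514, -0.1855, 0.1782]
ee_rot: [0.063, 0.938, -0.023, 0.341]
ft_force: [0.2, 0.6, -0.5]
grip_width: 0.5
grip_force: 0.0
```

Run:
```python
from plan import *
S=sense(); im=capture("wrist")[:,:,::-1].copy(); ss=capture("scene")[:,:,::-1]; print(S["clock"],S["position"],S["ft_force"],S["grip_width"])
cv2.imwrite("pics/m4.png",np.vstack([im[60:360],cv2.copyMakeBorder(cv2.resize(ss[150:340,90:330],None,fx=1.55,fy=1.55,interpolation=cv2.INTER_CUBIC),0,0,0,640-372,cv2.BORDER_CONSTANT)]))
```

```text
11.9 [ 0.55138207 -0.18547848  0.17820742] [ 0.19455768  0.62516743 -0.54919859] 0.4996612523665696
```

View pics/m4.png

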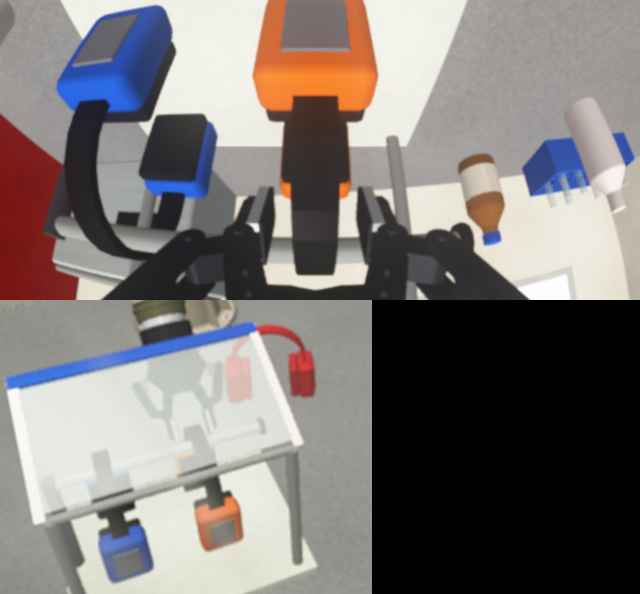

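The pair hangs on the rail by itself, with the open fingers clear of the band at (255,225)/(370,225). The blue pair has not moved. I'll retreat along the tool axis.

{"method": "apply_moves", "body": {
  "commands": "0 0 -0.08 0 0 0 0.5; 0 0 -0.25 0 0 0 0.5; 0 0 -0.45 0 0 0 0.5; 0 0 -0.65 0 0 0 0; 0 0 -0.72 0 0 0 0; 0 0 -0.72 0 0 0 0; 0 0 -0.72 0 0 0 0"
}}

```text
clock: 12.88
position: [0.4367, -0.17, 0.3152]
ee_rot: [0.063, 0.938, -0.022, 0.341]
ft_force: [0.1, -0.8, -0.6]
grip_width: 0.001
grip_force: 0.0
```

Run:
```python
from plan import *
S=sense(); print(S["clock"],S["position"],S["ft_force"],S["joint_pos"].round(2),S["grip_width"])
p=np.load("st.npy"); 
for th in (p[3],.4):
    q=p.copy(); q[3]=th; L=st(q,cov(q,.19,0,.005)); print(L)
Rg=tool(p[2],90)
L=st(p,cov(p,.19,0,.005)); show("above",L+[0,0,.022+.045],Rg)
capture("scene"); capture("top")
for c in("scene","top"): print([(d["conf"],d["at"]) for d in look_for(c,"cover_lip")])
```

```text
12.875 [ 0.43673298 -0.16998643  0.31517218] [ 0.05368665 -0.77917112 -0.62483471] [-0.78 -0.39 -0.69  0.69  0.4  -0.53] 0.0014680122959030587
[ 0.54399087 -0.24019766  0.32368306]
[ 0.54612083 -0.24047308  0.32859479]
above tcp [ 0.544  -0.2402  0.3907] cmd [-0.549 -0.221  0.065] [-0.001  0.444 -0.004]
[(0.6, [0.6294, -0.263, 0.2876])]
[(0.72, [0.6166, -0.2478, 0.295])]
```

{"method": "apply_moves", "body": {
  "commands": "-0.15 0 -0.2 0 0.1 0 0; -0.25 0 -0.25 0 0.2 0 0; -0.35 -0.05 -0.2 0 0.3 0 0; -0.4 -0.1 -0.15 0 0.4 0 0; -0.5 -0.15 -0.05 0 0.444 -0.004 0; -0.549 -0.221 0.065 0 0.444 -0.004 0; -0.549 -0.221 0.065 0 0.444 -0.004 0; -0.549 -0.221 0.065 0 0.444 -0.004 0"
}}

```text
clock: 14.08
position: [0.5438, -0.2399, 0.3911]
ee_rot: [0.064, 0.998, -0.0, -0.001]
ft_force: [-0.3, 0.6, -0.4]
grip_width: -0.001
grip_force: 0.0
```

Run:
```python
from plan import *
S=sense(); print(S["clock"],S["position"],S["ft_force"],S["joint_pos"].round(2),S["ee_rot"])
p=np.load("st.npy"); Rg=tool(p[2],90)
for th in (.38,.3,.2,.1,.05,0):
    q=p.copy(); q[3]=th; L=st(q,cov(q,.19,0,.005)); print(th); show("",L+[0,0,.022],Rg)
```

```text
14.075 [ 0.54381938 -0.23994387  0.39106376] [-0.27878373  0.57839574 -0.39054631] [-0.55  0.37  0.46  1.66 -0.   -0.42] [ 6.39074596e-02  9.97955533e-01 -4.64333939e-04 -6.11879045e-04]
0.38
 tcp [ 0.5446 -0.2403  0.3471] cmd [-0.003 -0.001  0.176] [-0.001 -0.001  0.   ]
0.3
 tcp [ 0.5392 -0.2396  0.3329] cmd [ 0.018 -0.001  0.233] [-0.001 -0.001  0.   ]
0.2
 tcp [ 0.5341 -0.2389  0.3146] cmd [ 0.039 -0.001  0.306] [-0.001 -0.001  0.   ]
0.1
 tcp [ 0.5308 -0.2385  0.2959] cmd [ 0.052 -0.001  0.381] [-0.001 -0.001  0.   ]
0.05
 tcp [ 0.5298 -0.2384  0.2865] cmd [ 0.056 -0.     0.418] [-0.001 -0.001  0.   ]
0
 tcp [ 0.5293 -0.2383  0.277 ] cmd [ 0.058 -0.     0.456] [-0.001 -0.001  0.   ]
```

{"method": "apply_moves", "body": {
  "commands": "-0.003 0 0.1 0 0 0 0; -0.003 0 0.15 0 0 0 0; 0.005 0 0.19 0 0 0 0; 0.018 0 0.23 0 0 0 0; 0.028 0 0.27 0 0 0 0; 0.039 0 0.306 0 0 0 0; 0.046 0 0.34 0 0 0 0; 0.052 0 0.38 0 0 0 0; 0.056 0 0.418 0 0 0 0; 0.057 0 0.44 0 0 0 0; 0.057 0 0.44 0 0 0 0"
}}

```text
clock: 15.45
position: [0.5295, -0.2387, 0.2811]
ee_rot: [0.064, 0.998, -0.001, -0.0]
ft_force: [1.0, -0.1, 0.9]
grip_width: -0.001
grip_force: 0.0
```

```bash
cat > cov.py <<'E'
from plan import *
from scipy.ndimage import label
# cover angle from blue lip silhouette edges: compare predicted lip quad with blue-colour mask in scene & top
p=np.load("st.npy")
def lip_mask(c,th):
    q=p.copy(); q[3]=th; S=4; m=np.zeros((1600,2560),np.uint8)
    pts=np.array([proj(c,st(q,cov(q,r,y,n))) for r in (.18,.2) for y in (-.161,.161) for n in (-.005,.005)])
    cv2.fillConvexPoly(m,cv2.convexHull(((pts+.5)*S).astype(np.float32)).round().astype(np.int32),1); return cv2.resize(m.astype(np.float32),(640,400),interpolation=cv2.INTER_AREA)
def angle(ims):
    out=[]
    for c,im in ims.items():
        b=im.astype(int); M=((b[:,:,2]>120)&(b[:,:,2]-b[:,:,0]>70)&(b[:,:,2]-b[:,:,1]>50)); R_=np.zeros_like(M)
        if c=="scene": R_[150:330,80:275]=1
        else: R_[150:225,370:515]=1
        M=(M&R_).astype(np.uint8); n,l,s,_=cv2.connectedComponentsWithStats(M); 
        M=(l==1+np.argmax(s[1:,4]))
        ths=np.arange(-.2,.6,.01); v=[iou(lip_mask(c,t),M) for t in ths]; out.append((c,round(ths[int(np.argmax(v))],3),round(max(v),2)))
    return out
E
python3 - <<'E'
from cov import *
S=sense(); print(S["clock"],S["position"],S["ft_force"])
print("before",angle({"scene":cv2.imread("pics/scene0.png")[:,:,::-1],"top":cv2.imread("pics/top0.png")[:,:,::-1]}))
print("now",angle({c:capture(c) for c in("scene","top")}))
E
```

```text
15.45 [ 0.52954958 -0.23873779  0.28108032] [ 1.02829517 -0.08509691  0.86393136]
before [('scene', np.float64(0.4), np.float32(0.7)), ('top', np.float64(0.38), np.float32(0.76))]
now [('scene', np.float64(0.04), np.float32(0.58)), ('top', np.float64(-0.2), np.float32(0.36))]
```

{"method": "apply_moves", "body": {
  "commands": "0.0005 0 0.008 0 0 0 0; 0.001 0 0.016 0 0 0 0; 0.001 0 0.016 0 0 0 0"
}}

```text
clock: 15.92
position: [0.5297, -0.2388, 0.2779]
ee_rot: [0.064, 0.998, -0.001, 0.0]
ft_force: [0.4, 0.0, 0.8]
grip_width: -0.002
grip_force: 0.4
```

{"method": "apply_moves", "body": {
  "commands": "0 0 -0.02 0 0 0 0; 0 0 -0.15 0 0 0 0; 0 0 -0.4 0 0 0 0; 0.2 0 -0.5 0 0 0 0; 0.45 0 -0.5 0 0 0 0; 0.6 0 -0.5 0 0 0 0; 0.6 0 -0.5 0 0 0 0; 0.6 0 -0.5 0 0 0 0"
}}

```text
clock: 16.92
position: [0.3812, -0.2195, 0.4031]
ee_rot: [0.064, 0.998, -0.001, 0.001]
ft_force: [-0.3, 0.2, 0.3]
grip_width: 0.0
grip_force: 0.0
```

Run:
```python
from cov import *
S=sense(); print(S["clock"],S["position"],S["ft_force"])
ims={c:capture(c) for c in("scene","top")}; print("now",angle(ims))
for t in (0.,): 
    for c in ims:
        q=p.copy(); q[3]=0; print(c,[proj(c,st(q,cov(q,.2,y,.005))).round(1).tolist() for y in(-.161,.161)])
s,t=[ims[c][:,:,::-1].copy() for c in("scene","top")]
a=cv2.resize(s[150:350,80:320],None,fx=2.2,fy=2.2,interpolation=cv2.INTER_CUBIC); b=cv2.resize(t[110:260,345:520],None,fx=1.5,fy=1.5,interpolation=cv2.INTER_CUBIC)
W=np.zeros((440,800,3),np.uint8); W[:a.shape[0],:a.shape[1]]=a; W[:b.shape[0],530:530+b.shape[1]]=b; cv2.imwrite("pics/fin.png",W)
for n,i in zip(("sf","tf"),(s,t)): cv2.imwrite(f"pics/{n}.png",i)
```

```text
16.925 [ 0.38120573 -0.21947692  0.40308742] [-0.31566775  0.19777035  0.33220937]
now [('scene', np.float64(0.02), np.float32(0.6)), ('top', np.float64(-0.04), np.float32(0.75))]
scene [[100.9, 225.0], [251.4, 187.1]]
top [[491.9, 213.7], [374.6, 198.9]]
```

View pics/fin.png

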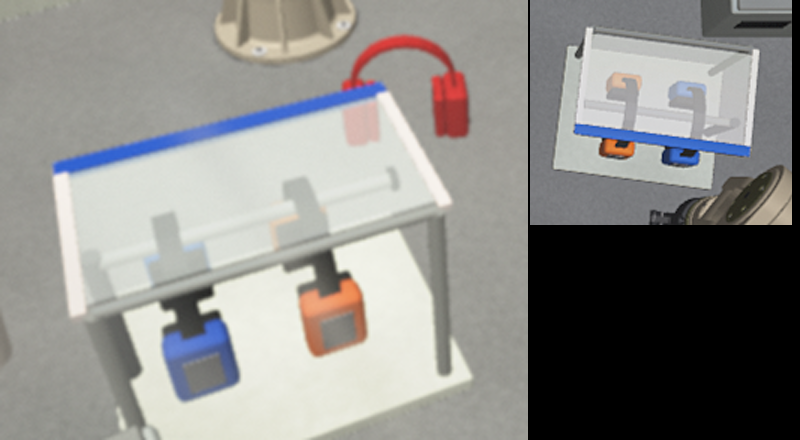

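The lip corners now sit at about scene (105,226) and (255,191). That is the level prediction within the fit's residuals, and the fingertip height puts the cover at about 0.005 rad. Both pairs hang on the rail under the cover and the arm is clear.

```bash
python3 -c "
from plant import *
print(sign_off())"
```

```text
the job is handed in; nothing more can be done
None
```

The orange ear defenders hang by themselves beside the blue pair, the dust cover is folded down to level within what I could measure, and the job was handed in at about 17 s; the hand-in gave no verdict.

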